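# Pin and ring-lock the hasp of a specimen transport case

### The job

Make the blue-lidded specimen transport case ready for the courier: take the orange-handled lock pin out of its white stand, feel for the hole in the steel strap on the case, and push the pin gently down through it until its collar sits fully home on the strap. Then flip the sprung wire ring over the end of the pin so that it snaps down onto the collar, and let go; never press hard on the case, the pin or the ring, and leave the loose cartridge box, yellow-capped cup and red pen where they are.

Things in the scene. Friction and masses are not known exactly. Their poses are not given: they have to be found in the camera images.
- pin_grip (a point): Lock pin, upright, 60 g: steel shaft 10 mm dia, 32 mm long (tip flat 8.6 mm across, chamfer 1.5 mm high); above it a steel collar 28 mm dia, 4 mm thick; above that an orange round handle 12 mm dia, 38 mm tall. This point is on the axis in the handle: 22 mm above the collar's top, 16 mm below the handle's top, 26 mm above the collar's underside, 58 mm above the shaft's tip. z up along the pin.
- pin_stand: Fixed white block 52 x 52 x 38 mm on a black 60 mm foot, with a vertical hole 13 mm wide and 35 mm deep in which the pin stands loosely, its collar on the block's top. Origin at the centre of the underside.
- transport_case: Fixed grey case with a blue lid, 154 x 104 mm, lid top 54 mm above the table. Origin at the centre of the underside. A steel strap 44 mm wide, 5 mm thick lies along its x axis over the lid, top 62 mm above the table, between two 6 mm wide rails of the same height at y = +-27 mm. Its x points from the hole towards the ring's hinge, y along the hinge, z up.
- hasp_datum (a point): Point in the strap's top face (axes as the case) at the middle of the strap's play. The strap stands firm anywhere up to 9 mm either way along x, so its hole (11.5 mm in x, 14.5 mm in y) is at y = 0 here but at an unreported x of -9 to +9 mm: feel for it. Below, the shaft's last 13 to 15 mm push down a friction plug (about 6 N; it stays down). Home: collar on strap, pin_grip 26 mm above this.
- ring_hinge (a point): Middle of the ring's hinge line on the case: 44 mm along the case's +x from hasp_datum and 6 mm above it. The hinge line is along y. Its two lugs rise 6 mm above this point.
- ring_tab (a point): Centre of the red tab (18 x 24 x 5 mm) at the free end of the ring, 83 mm from the hinge line; the tab's end is 92 mm from it. The ring is a narrow steel loop of 4 mm wire, 20 mm wide inside, reaching 72 mm inside from the hinge line. Closed, it lies level round the pin's handle, its two sides on the collar.
- ring (a joint): Angle of the ring (rad): 0 shut, level, pointing along the case's -x over the hole; 1.57 upright; about 2.1 fully open, leaning away from the hole. An over-centre spring holds it open or shut: it must be pushed (about 3 N at the tab) from behind past 1.25 rad, from where it snaps shut by itself.
- cartridge_box: Bystander: loose dark red and white carton 90 x 64 x 28 mm, origin at the centre of its underside.
- yellow_cup: Bystander: loose specimen cup with yellow cap, 59 mm wide, 75 mm tall, origin at the centre of its underside.
- ball_pen: Bystander: loose red pen 145 mm long lying on the worktop near its front edge.

How it is judged:
By the outcome, as a careful person would: the job done as asked, in the order asked, and still so for the second after the job is handed in, with the robot touching nothing.
It also fails if it takes over 58 s, if anything falls off the work surface, if the arm or the gripper's body presses on something with over 40 N, if the wrist force passes 120 N, or if a joint passes its speed limit or range.

### The arm

A 6-joint arm with a two-finger parallel gripper is mounted at the origin on a cart in front of the work surface, level with it; the furniture and walls round the work are solid. World frame = base frame: x ahead of the robot, y to its left, z up, the work surface at z = 0. Lengths are in m, angles in rad, forces in N, time in s.
With the tool pointing down it reaches from about 0.325 to 1 m from the base axis. Payload 5.1 kg.
Tool frame: the origin (TCP) lies midway between the tips of the shut fingers; the grasp point (between the pads) lies 19 mm behind it; z points along the fingers, y is the direction in which the jaws open and shut (so a half turn about z gives the same grasp; the last joint's range is limited). The gripper opens to 85 mm and grips with 20 to 120 N. Pads are 22 mm wide; open, the fingers measure 114 mm over their backs; the gripper's body (76 mm by 85 mm) begins 54 mm behind the grasp point. The pads swing forward as they close: fully open they stand 13 mm farther back than shut.
Start: joints at [-1.397, 0.124, 1.65, -0, 1.367, -0.083], TCP at [0.165, -0.629, 0.202] pointing down, gripper open.
Joint ranges: [-2.61, 2.61], [-1.02, 2.33], [0.03, 2.71], [-1.35, 4.49], [0.32, 2.68], [-2.91, 2.91]. Speed limits (rad/s): [2.57, 2.57, 3.14, 3.14, 3.14, 3.14].

### API

Orientations are given as a unit quaternion [x, y, z, w].
In Python, from station import telemetry, cams, env gives the robot as it stands.
- The arm moves only by the tool apply_moves, never from a script. Its argument "plan" is a list that holds one entry, the list of rows, each a list of 7 numbers: the shift along the world's x, y, z in cm, then the turn, a rotation vector about the world's x, y, z in rad, then the closure, from 0 (fully open) to 1 (shut). A call has 1 to 12 rows; each row is the pose to reach, as a shift and turn from the pose commanded when the call began; what a row does not reach only later rows make up. A row lasts 1/10 s, in which the tool goes at most 50 mm and 8.59 degrees, less where a joint would pass 70% of its speed; a pose out of reach is approached as far as the arm can. A call with a gripper value outside its range is refused whole. The fingers move at their own pace and stop on an object; "squeeze" is the grip in N (left out, the last holds). Time passes only in rows, so rows that repeat a pose let the fingers close. It gives the time, the measured TCP pose, the force and the opening at its end, in the units of the state.
- telemetry.get_state(): the state, without advancing time (a new reading comes with each control period).
- cams.capture(name): name is "side" or "top"; returns a dict with "image" (480x640x3 uint8, red, green, blue), "fx", "fy", "cx", "cy" (pixels), "dist" ([k1, k2, p1, p2, k3] as OpenCV has them; the pictures are not rectified), "rvec" (rotation vector, rad) and "tvec" (3), from world to camera coordinates, as OpenCV has them. Camera axes: x right, y down, z forward; pixel columns grow to the right and rows downward; lengths in m; the calibration is good to about 2 mm. A picture is of the moment at which its call begins. There is no depth.
- env.finish_job(): hands the job in, once; it reports no verdict.
The state is a dict: "time_s": time; "joint_positions": joint angles; "joint_velocities": joint speeds; "tau": joint torques, N m; "ee_pos": TCP position; "ee_rot": TCP orientation; "contact_force": force on the tool from outside, world axes, zero at the start; "torque": the same for the moment, N m; "gripper_width": opening from 0.0 (shut) to 1.0 (fully open).
Only numpy, scipy, OpenCV 4.12 (cv2) and the standard library are available. Lean on these libraries where they do the work, as an engineer would, in place of code of your own. Each camera call takes 0.05 s, during which the arm holds its last target. There are 200 camera calls.

## Working session

There is one attempt and no reset: what is moved stays moved. The work goes in short steps, Python scripts to look and compute and a tool call to move; the robot and the scene stay as the last step left them, time stands still between calls to the robot, and variables do not carry over. Pictures are saved under pics/ and viewed, about 8 in all and at most 12, crops included, and the job is handed in when it is done.

Besides the shell and the picture viewer there is one more tool, called after ">>>" by a JSON object that holds its "method" and its "body". apply_moves: Moves the arm, as the interface text tells. Its arguments: {"type":"object","properties":{"plan":{"type":"array"},"squeeze":{"type":"number"}},"required":["plan"]}

```bash
ls; mkdir -p pics; cat > h.py <<'E'
import numpy as np, cv2
from station import telemetry, cams, env
def cap(name,fn):
    c=cams.capture(name); cv2.imwrite('pics/'+fn,c['image'][:,:,::-1]); 
    np.savez('pics/'+fn+'.npz',**{k:np.array(v) for k,v in c.items()}); return c
def load(fn): return dict(np.load('pics/'+fn+'.npz'))
def K(c): return np.array([[c['fx'],0,c['cx']],[0,c['fy'],c['cy']],[0,0,1.]],float)
def ray(c,uv):
    p=cv2.undistortPoints(np.array([[uv]],float),K(c),np.array(c['dist'],float))[0,0]
    R=cv2.Rodrigues(np.array(c['rvec'],float))[0]; t=np.array(c['tvec'],float).ravel()
    return -R.T@t, R.T@np.array([p[0],p[1],1])
def atz(c,uv,z):
    o,d=ray(c,uv); return o+d*(z-o[2])/d[2]
def tri(c1,u1,c2,u2):
    o1,d1=ray(c1,u1);o2,d2=ray(c2,u2)
    s=np.linalg.lstsq(np.c_[d1,-d2],o2-o1,rcond=None)[0]
    a=o1+s[0]*d1;b=o2+s[1]*d2; return (a+b)/2,np.linalg.norm(a-b)
def proj(c,P):
    return cv2.projectPoints(np.array(P,float).reshape(-1,3),np.array(c['rvec'],float),np.array(c['tvec'],float),K(c),np.array(c['dist'],float))[0][:,0]
E
python3 - <<'E'
from h import *
a=cap('top','t0.png');b=cap('side','s0.png')
for c in(a,b): print(c['fx'],ray(c,(320,240)))
print(telemetry.get_state())
E
```

```text
pics
483.42526328940346 (array([ 0.34820188, -0.30603642,  0.92770667]), array([ 0.15914572,  0.02119976, -0.98735404]))
444.83128377860044 (array([ 0.46163481, -1.07946437,  0.51420422]), array([ 0.05720503,  0.88502264, -0.46210989]))
{'time_s': 0.1, 'joint_positions': array([-1.39659213e+00,  1.24447906e-01,  1.65154116e+00, -2.58211136e-05,
        1.36751446e+00, -8.25965571e-02]), 'joint_velocities': array([ 0.00171286, -0.00189686, -0.00400757,  0.00026409, -0.00045381,
        0.00042062]), 'tau': array([ 7.65689201e-04, -4.24932361e+01, -3.66653037e+01, -6.59308034e-05,
        3.93775132e-03,  2.89206845e-06]), 'ee_pos': array([ 0.16495166, -0.62808687,  0.20046861]), 'ee_rot': array([ 9.91767203e-01,  1.28050391e-01, -5.63764586e-05, -9.53858926e-04]), 'contact_force': array([ 0.1227106 ,  0.21013002, -0.70099371]), 'torque': array([-0.00318204,  0.01422645, -0.03829767]), 'gripper_width': 0.996559131613261}
```

View pics/t0.png

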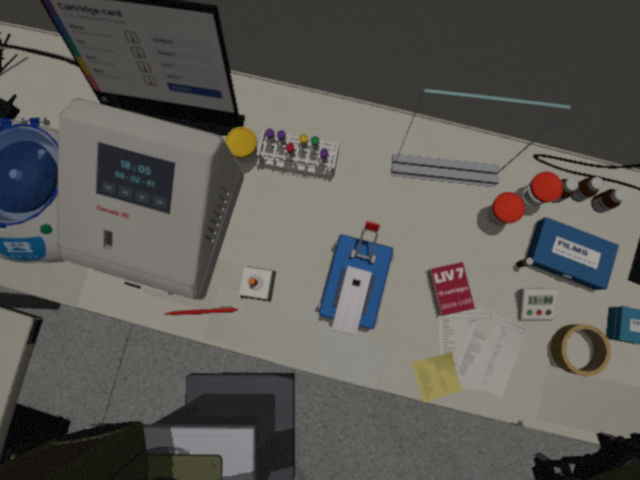

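View pics/s0.png

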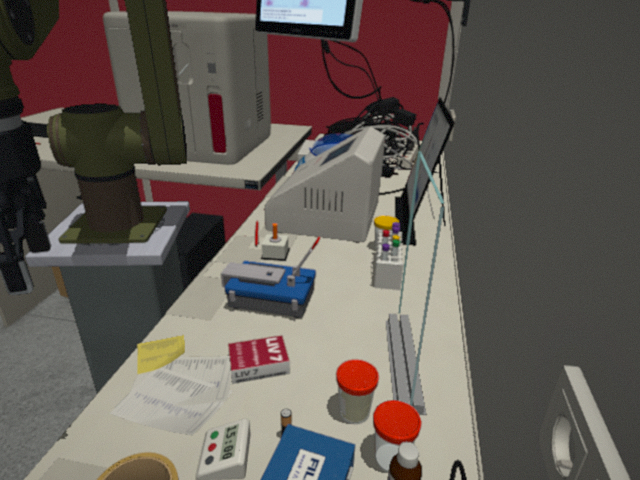

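Top: pin at about (253,282), case at (355,283) with the dark hole at (356,283), ring tab at (372,227). Side: pin at (275,232), case at (268,285), ring tab at (318,243). I'll enlarge both.

```bash
python3 - <<'E'
from h import *
a=cv2.imread('pics/t0.png')[212:342,230:402]; b=cv2.imread('pics/s0.png')[210:320,210:330]
cv2.imwrite('pics/ct.png',cv2.resize(a,None,fx=4.6,fy=4.6,interpolation=2))
cv2.imwrite('pics/cs.png',cv2.resize(b,None,fx=5,fy=5,interpolation=2))
E
```

```text
(no output)
```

View pics/ct.png

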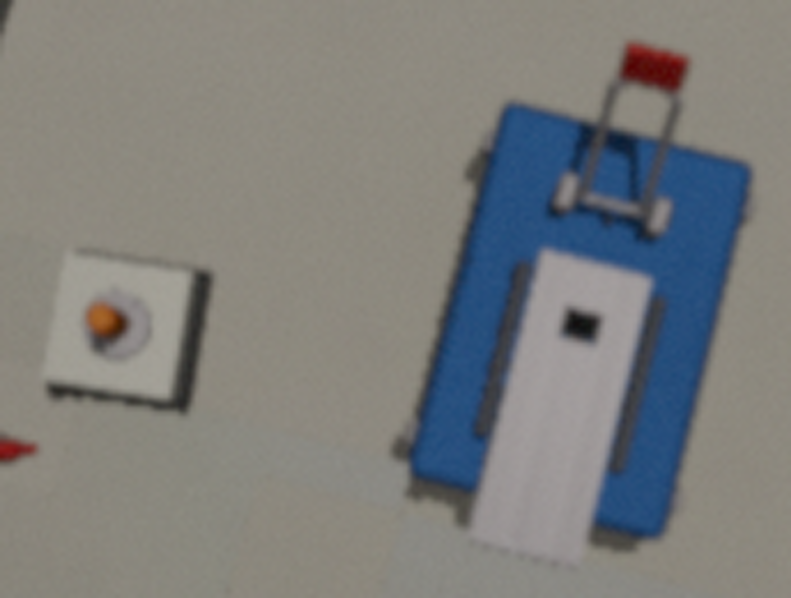

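View pics/cs.png

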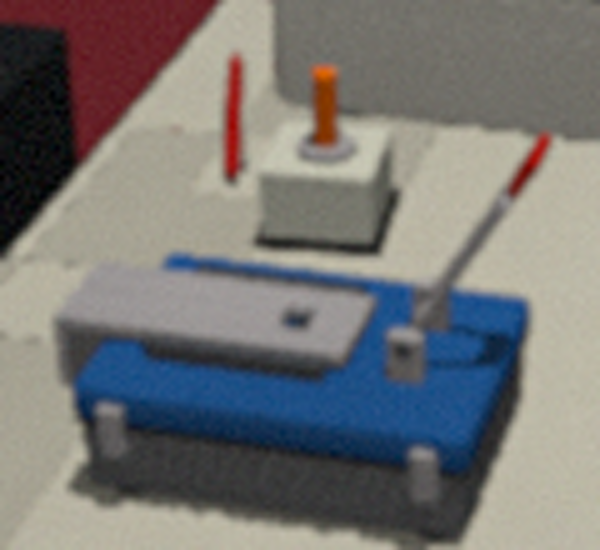

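```bash
python3 - <<'E'
from h import *
a=load('t0.png');b=load('s0.png')
T=lambda x,y:((x+.5)/4.6-.5+230,(y+.5)/4.6-.5+212)
S=lambda x,y:((x+.5)/5-.5+210,(y+.5)/5-.5+210)
for n,t,s in [('hole',(580,324),(297,317)),('handletop',(103,318),(324,70)),('collar',(118,325),(327,147)),('tab',(655,67),(530,165)),('lugs',(611,206),(418,312)),('strapR',(652,278),(378,296)),('strapL',(540,249),(350,364))]:
    print(n,tri(a,T(*t),b,S(*s)))
print('hole62',atz(a,T(580,324),.062),atz(b,S(297,317),.062))
L1=atz(a,T(567,178),.074);L2=atz(a,T(658,203),.074);print('lugs74',L1,L2)
print('strap end corners',atz(a,T(540,249),.062),atz(a,T(652,278),.062),atz(a,T(470,542),.062),atz(a,T(582,564),.062))
print('lid corners',[atz(a,T(*p),.054).round(4) for p in[(508,102),(750,160),(412,478),(664,537)]])
print('stand top z~.042',[atz(a,T(*p),.042).round(4) for p in[(68,250),(195,265),(45,388),(178,404)]])
E
```

```text
hole (array([ 0.41159877, -0.35048534,  0.06331587]), np.float64(0.0015283264416266313))
handletop (array([ 0.41521653, -0.16783245,  0.08079626]), np.float64(0.0030688345260351684))
collar (array([ 0.41540732, -0.16747436,  0.04147696]), np.float64(0.003051466859701852))
tab (array([ 0.49826855, -0.37540595,  0.14118478]), np.float64(0.00217826515310304))
lugs (array([ 0.45712705, -0.3629166 ,  0.07232235]), np.float64(0.002968065414294908))
strapR (array([ 0.43514264, -0.37633944,  0.0867982 ]), np.float64(0.017878110831552392))
strapL (array([ 0.4373809 , -0.33716037,  0.03409315]), np.float64(0.01187844542376885))
hole62 [ 0.41093245 -0.35063309  0.062     ] [ 0.41220739 -0.34819289  0.062     ]
lugs74 [ 0.46653979 -0.34611776  0.074     ] [ 0.45637642 -0.38110575  0.074     ]
strap end corners [ 0.44034948 -0.33559803  0.062     ] [ 0.42849182 -0.37905276  0.062     ] [ 0.32808528 -0.30694217  0.062     ] [ 0.31932906 -0.34961922  0.062     ]
lid corners [array([ 0.5002, -0.3241,  0.054 ]), array([ 0.4757, -0.4199,  0.054 ]), array([ 0.3526, -0.2847,  0.054 ]), array([ 0.3289, -0.3819,  0.054 ])]
stand top z~.042 [array([ 0.444 , -0.1471,  0.042 ]), array([ 0.4375, -0.1983,  0.042 ]), array([ 0.3891, -0.1389,  0.042 ]), array([ 0.3824, -0.192 ,  0.042 ])]
```

>>> {"method": "apply_moves", "body": {"plan": [[[25,46,-2,0,0,-0.51,0.45],[25,46,-2,0,0,-0.51,0.45],[25,46,-2,0,0,-0.51,0.45],[25,46,-2,0,0,-0.51,0.45],[25,46,-2,0,0,-0.51,0.45],[25,46,-2,0,0,-0.51,0.45],[25,46,-2,0,0,-0.51,0.45],[25,46,-2,0,0,-0.51,0.45],[25,46,-2,0,0,-0.51,0.45],[25,46,-2,0,0,-0.51,0.45],[25,46,-2,0,0,-0.51,0.45],[25,46,-2,0,0,-0.51,0.45]]], "squeeze": 25}}

```text
time_s: 1.3
ee_pos: [0.4156, -0.166, 0.181]
ee_rot: [0.992, -0.124, -0.0, -0.0]
contact_force: [0.3, 0.1, 0.2]
gripper_width: 0.556
```

```bash
python3 - <<'E'
from h import *
b=cap('side','s1.png'); s=telemetry.get_state(); print(s['ee_pos'])
i=cv2.imread('pics/s1.png')[120:270,200:350]
cv2.imwrite('pics/cs1.png',cv2.resize(i,None,fx=4,fy=4,interpolation=2))
print((proj(b,[s['ee_pos'],[.4153,-.1677,.064]])-[200,120])*4)
E
```

```text
[ 0.41510286 -0.16752428  0.18113465]
[[288.87993393 245.67528431]
 [295.9551367  441.36145427]]
```

View pics/cs1.png

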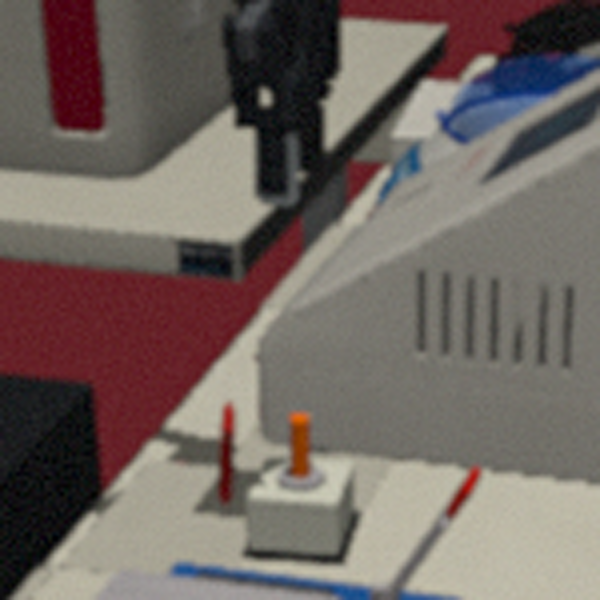

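>>> {"method": "apply_moves", "body": {"plan": [[[0,0,-4,0,0,0,0.45],[0,0,-8,0,0,0,0.45],[0,0,-11,0,0,0,0.45],[0,0,-12.5,0,0,0,0.45],[0,0,-13.4,0,0,0,0.45],[0,0,-13.4,0,0,0,0.6],[0,0,-13.4,0,0,0,0.75],[0,0,-13.4,0,0,0,0.85],[0,0,-13.4,0,0,0,1],[0,0,-13.4,0,0,0,1],[0,0,-13.4,0,0,0,1],[0,0,-13.4,0,0,0,1]]], "squeeze": 30}}

```text
time_s: 2.55
ee_pos: [0.4182, -0.1693, 0.0514]
ee_rot: [0.992, -0.126, 0.003, 0.0]
contact_force: [1.2, 3.9, 11.1]
gripper_width: -0.001
```

```bash
python3 - <<'E'
from h import *
b=cap('side','s2.png'); a=cap('top','t2.png'); s=telemetry.get_state(); print(s['ee_pos'],s['contact_force'],s['gripper_width'])
i=cv2.resize(cv2.imread('pics/s2.png')[190:270,230:320],None,fx=6,fy=6,interpolation=2)[:480]
j=cv2.resize(cv2.imread('pics/t2.png')[250:310,215:295],None,fx=8,fy=8,interpolation=2)
j=cv2.resize(j,(int(j.shape[1]*.4),480)) if 0 else cv2.resize(cv2.imread('pics/t2.png')[250:330,225:267+8],None,fx=5,fy=6)
cv2.imwrite('pics/c2.png',np.hstack([i,j]))
print((proj(b,[s['ee_pos'],[.4153,-.1677,.064]])-[230,190])*6,i.shape)
E
```

```text
[ 0.41818586 -0.16930785  0.05142619] [ 0.08020812  4.17205903 11.26027003] 0.00013951989665760722
[[272.40626225 273.476319  ]
 [263.93270505 242.04218141]] (480, 540, 3)
```

View pics/c2.png

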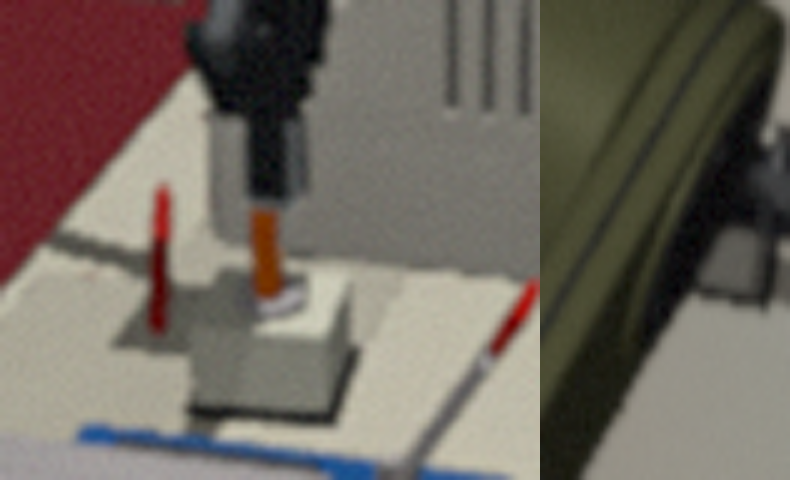

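The picture shows the fingertips ending at about row 200, on top of the handle, which is tilted. The projected TCP is at row 273. So the real tips are about 30 mm higher than the reported pose. I'll lift, open and check.

>>> {"method": "apply_moves", "body": {"plan": [[[0,0,1,0,0,0,1],[0,0,3,0,0,0,0.8],[0,0,5,0,0,0,0.45],[0,0,5,0,0,0,0.45],[0,0,5,0,0,0,0.45],[0,0,5,0,0,0,0.45],[0,0,5,0,0,0,0.45]]]}}

```text
time_s: 3.35
ee_pos: [0.4142, -0.1683, 0.0963]
ee_rot: [0.992, -0.126, -0.001, -0.0]
contact_force: [-0.8, 0.1, -0.6]
gripper_width: 0.553
```

```bash
python3 - <<'E'
from h import *
b=cap('side','s3.png'); s=telemetry.get_state(); print(s['ee_pos'],s['contact_force'],s['gripper_width'])
i=cv2.resize(cv2.imread('pics/s3.png')[170:270,215:325],None,fx=6,fy=6,interpolation=2)
p=(proj(b,[s['ee_pos'],[.4153,-.1677,.08],[.4153,-.1677,.042]])-[215,170])*6; print(p)
cv2.imwrite('pics/c3.png',i)
E
```

```text
[ 0.41430056 -0.16830645  0.09641081] [ 0.05882697 -0.19022201 -0.73788053] 0.5456230805139136
[[348.52172699 284.84842309]
 [352.63236068 323.88893783]
 [355.68432585 413.58212322]]
```

View pics/c3.png

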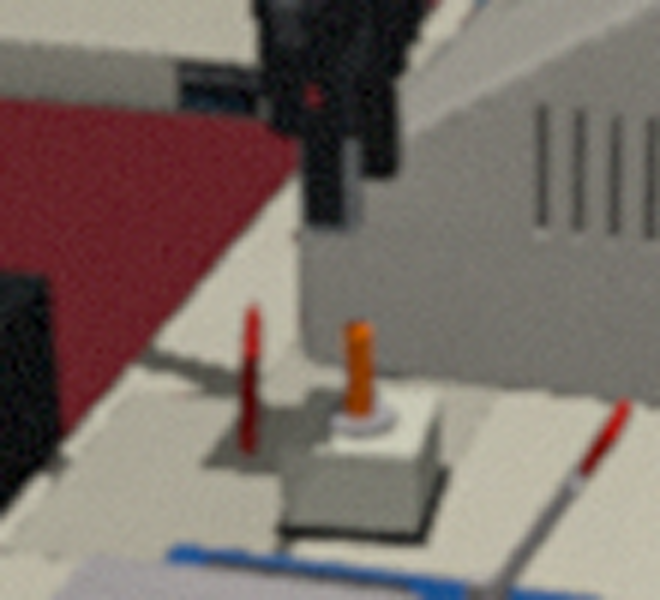

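The pin is upright again. The finger midpoint is about 35 mm above the reported TCP, of which about 6 mm is the open swing. That leaves a height offset of about 29 mm, which matches the contact on the handle top. I'll go lower and watch the force before closing.

>>> {"method": "apply_moves", "body": {"plan": [[[0,0,-2.5,0,0,0,0.45],[0,0,-4,0,0,0,0.45],[0,0,-5.2,0,0,0,0.45],[0,0,-6.2,0,0,0,0.45],[0,0,-7,0,0,0,0.45],[0,0,-7.4,0,0,0,0.45],[0,0,-7.4,0,0,0,0.45]]]}}

```text
time_s: 4.1
ee_pos: [0.4149, -0.1686, 0.0232]
ee_rot: [0.992, -0.126, -0.0, -0.0]
contact_force: [-0.5, -0.7, 0.3]
gripper_width: 0.552
```

>>> {"method": "apply_moves", "body": {"plan": [[[0,0,0,0,0,0,0.7],[0,0,0,0,0,0,0.8],[0,0,0,0,0,0,0.9],[0,0,0,0,0,0,1],[0,0,0,0,0,0,1],[0,0,0,0,0,0,1],[0,0,0,0,0,0,1]]], "squeeze": 40}}

```text
time_s: 4.8
ee_pos: [0.4157, -0.1684, 0.0243]
ee_rot: [0.992, -0.126, 0.001, -0.0]
contact_force: [1.4, 4.7, 5.3]
gripper_width: 0.128
```

>>> {"method": "apply_moves", "body": {"plan": [[[0,0,0.3,0,0,0,1],[0,0,1,0,0,0,1],[0,0,2.5,0,0,0,1],[0,0,4.5,0,0,0,1],[0,0,7,0,0,0,1],[0,0,9,0,0,0,1],[0,0,9,0,0,0,1],[0,0,9,0,0,0,1],[0,0,9,0,0,0,1]]]}}

```text
time_s: 5.7
ee_pos: [0.4139, -0.1685, 0.1121]
ee_rot: [0.992, -0.126, -0.001, -0.0]
contact_force: [0.3, -0.4, -0.8]
gripper_width: 0.125
```

```bash
python3 - <<'E'
from h import *
b=cap('side','s4.png'); s=telemetry.get_state(); print(s['ee_pos'],s['contact_force'],s['gripper_width'],s['torque'])
i=cv2.resize(cv2.imread('pics/s4.png')[150:270,215:325],None,fx=5,fy=5,interpolation=2)
p=(proj(b,[s['ee_pos'],s['ee_pos']+[0,0,.029]])-[215,150])*5; print(p)
cv2.imwrite('pics/c4.png',i)
E
```

```text
[ 0.41390112 -0.16835418  0.11193291] [ 0.09250365 -0.18134421 -0.61630526] 0.12163173495348698 [0.0499311  0.03447496 0.01220719]
[[288.42009643 305.60750313]
 [286.2870903  244.87352298]]
```

View pics/c4.png

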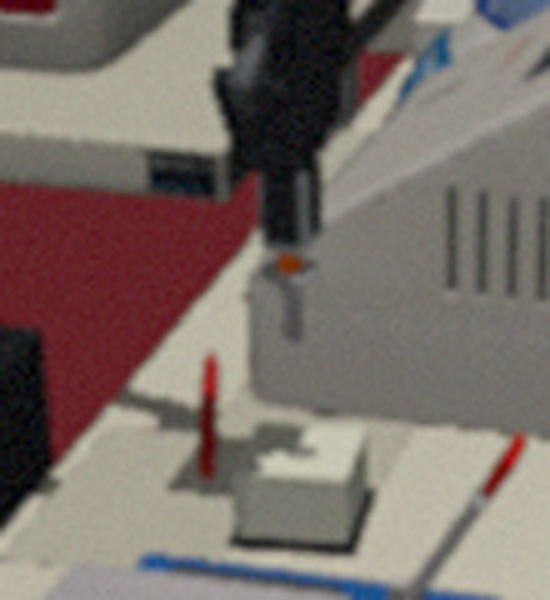

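>>> {"method": "apply_moves", "body": {"plan": [[[-0.1,-4,0,0,0,0,1],[-0.2,-8.5,0,0,0,0,1],[-0.3,-13,0,0,0,0,1],[-0.4,-17,0,0,0,0,1],[-0.4,-18.2,0,0,0,0,1],[-0.4,-18.2,-1.2,0,0,0,1],[-0.4,-18.2,-2.2,0,0,0,1],[-0.4,-18.2,-2.2,0,0,0,1],[-0.4,-18.2,-2.2,0,0,0,1],[-0.4,-18.2,-2.2,0,0,0,1]]]}}

```text
time_s: 6.75
ee_pos: [0.4114, -0.3499, 0.0918]
ee_rot: [0.992, -0.126, 0.0, 0.0]
contact_force: [0.3, 0.5, -0.7]
gripper_width: 0.121
```

```bash
python3 - <<'E'
from h import *
b=cap('side','s5.png'); s=telemetry.get_state(); print(s['ee_pos'],s['contact_force'],s['gripper_width'])
i=cv2.resize(cv2.imread('pics/s5.png')[215:315,210:330],None,fx=6.4,fy=6,interpolation=2)
i=cv2.resize(cv2.imread('pics/s5.png')[220:310,215:325],None,fx=6.5,fy=6.5,interpolation=2)
print((proj(b,[s['ee_pos']+[0,0,.029],s['ee_pos']+[0,0,-.018]])-[215,220])*6.5, 'hole seen',(269.1-215+.4)*6.5,(273-220+.4)*6.5)
cv2.imwrite('pics/c5.png',i)
E
```

```text
[ 0.41148301 -0.35018914  0.09208338] [-0.04412325  0.15947379 -0.84111523] 0.1217260948311265
[[340.76760664 171.54440708]
 [346.73494194 312.93938211]] hole seen 354.2500000000001 347.09999999999997
```

View pics/c5.png

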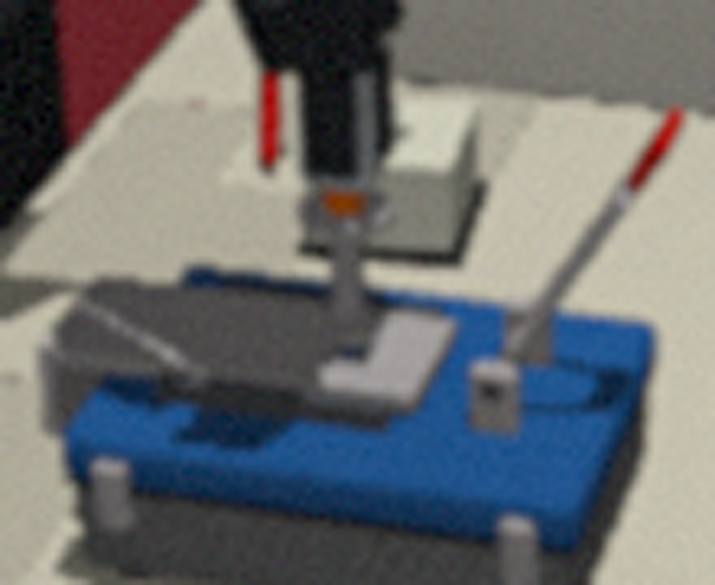

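>>> {"method": "apply_moves", "body": {"plan": [[[0.1,0,-0.6,0,0,0,1],[0.1,0,-1,0,0,0,1],[0.1,0,-1.2,0,0,0,1],[0.1,0,-1.3,0,0,0,1],[0.1,0,-1.4,0,0,0,1],[0.1,0,-1.4,0,0,0,1]]]}}

```text
time_s: 7.4
ee_pos: [0.412, -0.3507, 0.0775]
ee_rot: [0.992, -0.126, -0.0, -0.0]
contact_force: [-0.1, 1.1, -1.0]
gripper_width: 0.122
```

>>> {"method": "apply_moves", "body": {"plan": [[[0,0,-0.1,0,0,0,1],[0,0,-0.2,0,0,0,1],[0,0,-0.3,0,0,0,1],[0,0,-0.4,0,0,0,1],[0,0,-0.4,0,0,0,1]]]}}

```text
time_s: 7.9
ee_pos: [0.4119, -0.3506, 0.0734]
ee_rot: [0.992, -0.126, -0.0, -0.0]
contact_force: [0.5, -1.1, -0.8]
gripper_width: 0.123
```

>>> {"method": "apply_moves", "body": {"plan": [[[0,0,-0.3,0,0,0,1],[0,0,-0.6,0,0,0,1],[0,0,-0.9,0,0,0,1],[0,0,-1.2,0,0,0,1],[0,0,-1.4,0,0,0,1],[0,0,-1.6,0,0,0,1],[0,0,-1.8,0,0,0,1],[0,0,-2.0,0,0,0,1],[0,0,-2.0,0,0,0,1]]]}}

```text
time_s: 8.8
ee_pos: [0.4123, -0.3508, 0.0541]
ee_rot: [0.992, -0.126, 0.0, 0.0]
contact_force: [-0.7, 0.9, 2.9]
gripper_width: 0.121
```

>>> {"method": "apply_moves", "body": {"plan": [[[0,0,-0.1,0,0,0,1],[0,0,-0.2,0,0,0,1],[0,0,-0.3,0,0,0,1],[0,0,-0.4,0,0,0,1],[0,0,-0.5,0,0,0,1],[0,0,-0.5,0,0,0,1]]]}}

```text
time_s: 9.4
ee_pos: [0.4122, -0.3508, 0.0487]
ee_rot: [0.992, -0.126, 0.0, 0.0]
contact_force: [-0.1, 0.7, 3.3]
gripper_width: 0.119
```

>>> {"method": "apply_moves", "body": {"plan": [[[0,0,-0.1,0,0,0,1],[0,0,-0.2,0,0,0,1],[0,0,-0.3,0,0,0,1],[0,0,-0.3,0,0,0,1]]]}}

```text
time_s: 9.8
ee_pos: [0.4124, -0.351, 0.0481]
ee_rot: [0.992, -0.126, 0.0, -0.0]
contact_force: [-5.6, 5.2, 17.1]
gripper_width: 0.121
```

The collar is seated: force rose at z 0.0481, and I had predicted 0.0483. I'll relax, release and lift.

>>> {"method": "apply_moves", "body": {"plan": [[[0,0,0.2,0,0,0,1],[0,0,0.3,0,0,0,0.8],[0,0,0.3,0,0,0,0.6],[0,0,0.3,0,0,0,0.45],[0,0,0.3,0,0,0,0.45],[0,0,2,0,0,0,0.45],[0,0,5,0,0,0,0.45],[0,0,9,0,0,0,0.45],[0,0,13,0,0,0,0.45],[0,0,13,0,0,0,0.45]]]}}

```text
time_s: 10.8
ee_pos: [0.4149, -0.3536, 0.1829]
ee_rot: [0.992, -0.126, 0.005, 0.004]
contact_force: [1.0, -0.3, 0.5]
gripper_width: 0.546
```

```bash
python3 - <<'E'
from h import *
b=cap('side','s6.png'); s=telemetry.get_state(); print(s['ee_pos'],s['contact_force'],s['gripper_width'])
i=cv2.resize(cv2.imread('pics/s6.png')[200:310,215:325],None,fx=5.4,fy=5.4,interpolation=2)
cv2.imwrite('pics/c6.png',i)
ex=np.array([.968,-.252,0]);H=np.array([.4572,-.3627,.068])
for th in(1.9,2.0,2.1,2.2): print(th,(proj(b,[H+.083*(-ex*np.cos(th)+np.array([0,0,np.sin(th)]))])-[215,200])*5.4)
E
```

```text
[ 0.41371474 -0.3524049   0.17957175] [-0.35873207 -0.01643803  0.90252669] 0.5480066980902771
1.9 [[494.10715744 208.51698356]]
2.0 [[516.65433381 219.19096549]]
2.1 [[538.14802036 231.74866212]]
2.2 [[558.34370025 246.04165716]]
```

View pics/c6.png

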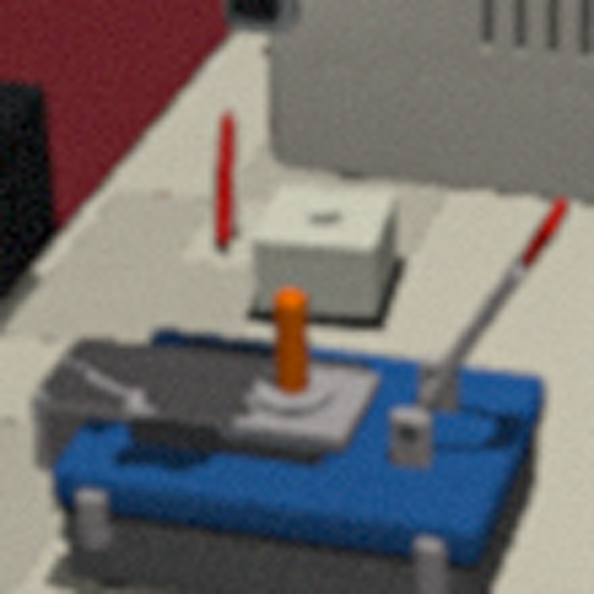

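The pin is upright in the strap at about (291,345) with its collar seated. The ring tab at (546,232) matches 2.1 rad, so the ring is still open. I'll move over and behind the ring with the fingers shut.

>>> {"method": "apply_moves", "body": {"plan": [[[3,-0.8,1,0,0,0,1],[7,-1.8,1,0,0,0,1],[11,-2.9,1,0,0,0,1],[12.6,-3.2,1,0,0,0,1],[12.6,-3.2,0,0,0,0,1],[12.6,-3.2,-3,0,0,0,1],[12.6,-3.2,-5.5,0,0,0,1],[12.6,-3.2,-6.7,0,0,0,1],[12.6,-3.2,-6.7,0,0,0,1],[12.6,-3.2,-6.7,0,0,0,1]]]}}

```text
time_s: 11.85
ee_pos: [0.5377, -0.3828, 0.1088]
ee_rot: [0.992, -0.126, -0.0, 0.0]
contact_force: [0.5, -0.5, 0.4]
gripper_width: 0.002
```

```bash
python3 - <<'E'
from h import *
b=cap('side','s7.png'); s=telemetry.get_state(); print(s['ee_pos'],s['contact_force'],s['gripper_width'])
i=cv2.resize(cv2.imread('pics/s7.png')[180:300,240:380],None,fx=5,fy=5,interpolation=2)
print((proj(b,s['ee_pos']+[0,0,.029])-[240,180])*5)
cv2.imwrite('pics/c7.png',i)
E
```

```text
[ 0.53836346 -0.38321264  0.10994878] [ 0.0453219  -0.61383407 -0.29794093] -0.0012866699733189429
[[488.11442477 328.26125195]]
```

View pics/c7.png

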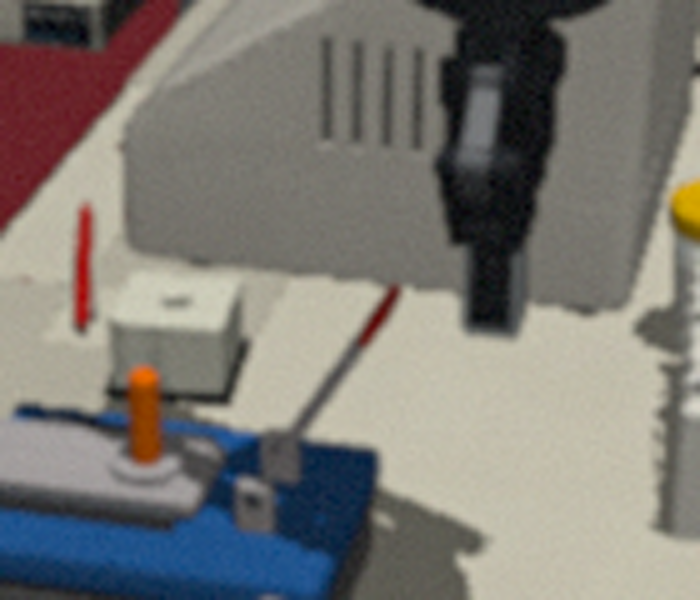

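>>> {"method": "apply_moves", "body": {"plan": [[[-1.45,0.38,0,0,0,0,1],[-2.3,0.6,0,0,0,0,1],[-2.9,0.75,0.1,0,0,0,1],[-3.5,0.9,0.2,0,0,0,1],[-4.05,1.05,0.4,0,0,0,1],[-4.65,1.2,0.6,0,0,0,1],[-5.2,1.35,0.8,0,0,0,1],[-5.8,1.5,0.9,0,0,0,1],[-6.4,1.65,0.9,0,0,0,1],[-7.0,1.8,0.9,0,0,0,1],[-7.55,1.95,0.9,0,0,0,1]]]}}

```text
time_s: 13.0
ee_pos: [0.4617, -0.3627, 0.1171]
ee_rot: [0.992, -0.126, -0.001, -0.0]
contact_force: [1.0, -0.3, 0.6]
gripper_width: 0.003
```

>>> {"method": "apply_moves", "body": {"plan": [[[-0.6,0.15,0,0,0,0,1],[-1.2,0.3,-0.1,0,0,0,1],[-1.75,0.45,-0.2,0,0,0,1],[-2.3,0.6,-0.3,0,0,0,1],[-2.8,0.75,-0.3,0,0,0,1],[-3.0,0.8,-0.3,0,0,0,1],[-3.0,0.8,-0.3,0,0,0,1],[-3.0,0.8,-0.3,0,0,0,1]]]}}

```text
time_s: 13.8
ee_pos: [0.4326, -0.3553, 0.1148]
ee_rot: [0.992, -0.126, 0.0, 0.0]
contact_force: [-0.5, -0.2, 0.1]
gripper_width: 0.006
```

```bash
python3 - <<'E'
from h import *
b=cap('side','s8.png'); s=telemetry.get_state(); print(s['ee_pos'],s['contact_force'],s['gripper_width'])
i=cv2.resize(cv2.imread('pics/s8.png')[190:310,210:350],None,fx=5,fy=5,interpolation=2)
cv2.imwrite('pics/c8.png',i)
E
```

```text
[ 0.4327339  -0.35531121  0.11476824] [0.53693548 0.24973023 0.02221605] 0.002587240214970676
```

View pics/c8.png

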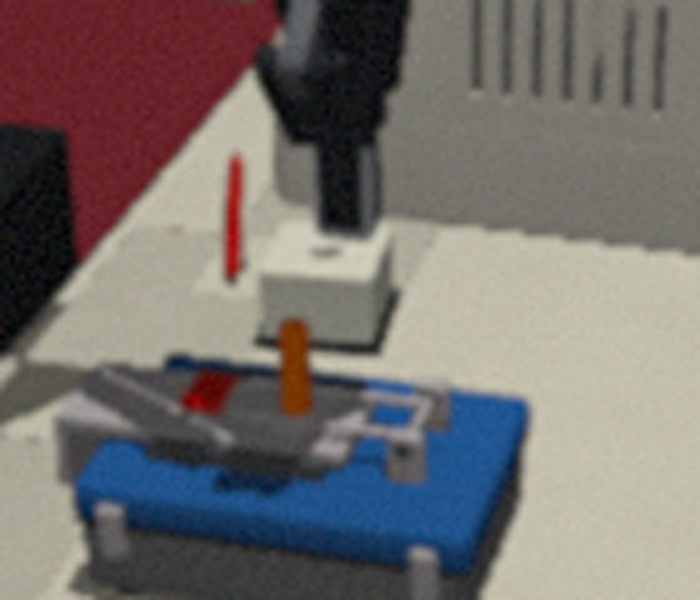

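The ring has snapped shut round the handle, with the tab flat at (210,390). I'll back away and do a last check.

>>> {"method": "apply_moves", "body": {"plan": [[[0,0,3,0,0,0,1],[0,0,7,0,0,0,1],[0,0,10,0,0,0,1],[-4,-4,10,0,0,0,1],[-8,-8,10,0,0,0,1],[-11,-12,10,0,0,0,1],[-14,-16,10,0,0,0,1],[-17,-20,10,0,0,0,1],[-20,-24,10,0,0,0,1],[-20,-24,10,0,0,0,1],[-20,-24,10,0,0,0,1]]]}}

```text
time_s: 14.95
ee_pos: [0.2313, -0.5964, 0.2141]
ee_rot: [0.992, -0.128, -0.0, -0.0]
contact_force: [0.2, 1.5, -0.1]
gripper_width: 0.003
```

```bash
python3 - <<'E'
from h import *
b=cap('side','s9.png'); a=cap('top','t9.png'); s=telemetry.get_state(); print(s['time_s'],s['ee_pos'],s['contact_force'])
A=load('t0.png')['image'].astype(int)
d=abs(a['image'].astype(int)-A).sum(2)
for n,(x0,x1,y0,y1) in dict(carton=(425,480,258,320),pen=(160,242,300,320),cup=(222,260,122,160)).items(): print(n,(d[y0:y1,x0:x1]>90).mean())
j=cv2.resize(cv2.imread('pics/t9.png')[215:345,300:402],None,fx=3.9,fy=3.9,interpolation=2)
i=cv2.resize(cv2.imread('pics/s9.png')[225:325,215:310],(390,j.shape[0]),interpolation=2)
cv2.imwrite('pics/c9.png',np.hstack([i,j]))
E
```

```text
15.05 [ 0.23321936 -0.59450111  0.21432318] [ 0.1516121  -0.01728484 -0.23214177]
carton 0.0
pen 0.0
cup 0.0
```

```bash
python3 - <<'E'
from h import *
P=[]
for n,(x0,x1,y0,y1) in dict(t9=(330,375,240,335),s9=(215,290,240,310)).items():
    c=load(n+'.png'); im=c['image'][y0:y1,x0:x1].astype(int)
    m=(im[...,0]>80)&(im[...,1]<.4*im[...,0])&(im[...,2]<.4*im[...,0]); o=np.argwhere((im[...,0]>120)&(im[...,1]>.35*im[...,0])&(im[...,2]<.3*im[...,0]))
    v,u=np.argwhere(m).mean(0); P.append((c,(u+x0,v+y0))); print(n,m.sum(),P[-1][1],len(o),o.mean(0)[::-1]+[x0,y0] if len(o) else '')
print(tri(*P[0],*P[1]), 'expected',[.4572-.083*.968,-.3627+.083*.252,.068])
env.finish_job()
E
```

```text
t9 89 (np.float64(350.97752808988764), np.float64(301.5393258426966)) 5 [355.8 282.2]
s9 66 (np.float64(251.72727272727272), np.float64(264.3484848484849)) 73 [268.54794521 262.05479452]
(array([ 0.37776648, -0.34073088,  0.07714901]), np.float64(0.0036076466993658907)) expected [0.37685599999999997, -0.34178400000000003, 0.068]
the job is handed in; nothing more can be done
```

I carried out every step and handed the job in at about 15 s, but one last check disagreed on how low the ring tab sits.

- **Pin:** I took it from the stand, lowered it through the strap hole and pushed it down past the plug. The first grasp missed because the fingertips were about 29 mm higher than the reported pose. The shut fingers pressed about 11 N on the handle top and tilted the pin, which stood upright again when I lifted. I allowed for that height and regrasped.
- **Finding the hole:** the hole could be seen in the pictures, so the pin went in on the first try and I didn't need a feeling search.
- **Collar:** force rose sharply at a tool height of 48.1 mm, where I had predicted 48.3 mm. The push peaked at about 17 N, more than the plug needed. The picture showed the collar on the strap.
- **Ring:** pushing the tab from behind took about 1 N in the readings I had, and the ring snapped shut. The picture then showed it round the handle.

**Last checks**
- **Clearance:** the arm had backed away and was touching nothing. The carton, cup and pen showed no change in the top view.
- **Tab position:** it came within 1.5 mm of the closed position sideways. The measured height was 77 mm against an expected 68 mm, with the two camera rays 3.6 mm apart. That could be red colour picking on a blurred tab, but I did not settle it. If it is real, the ring is not fully down.
- **Final picture:** I could not view it because the picture limit was reached, so the ring was last seen just before the arm backed away.

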